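Return the hand tools to their tray inlays

TASK

Put the four hand tools that lie about on the bench (thick-handled screwdriver, slim screwdriver, tweezers, flush cutter) back in the tool tray, each in the moulded inlay whose pocket has its outline, handle towards you and working end away from you. At the end each tool lies fully down on the floor of its own pocket.

Things in the scene. Friction and masses are not known exactly. Their poses are not given: they have to be found in the camera images.
- thick_screwdriver: Screwdriver with a thick blue handle, 156 mm long, lying on the bench. Handle 92 mm long, 21 mm wide, 20 mm high, from x = -78 to +14 mm; bare shaft, 5.6 mm thick, on to x = +78 mm. Origin: middle of its length, on the underside; x runs from handle to tip, z up. Grip it across the handle, about x = -30 mm. Loose, about 60 g.
- slim_axis (a point): Slim precision screwdriver with a yellow handle, 146 mm long, lying on the bench. This point is on its axis at the middle of its length, 6 mm above what it lies on; x runs from handle to tip. Handle 12 mm thick and round, x = -73 to +19 mm; shaft 3.4 mm thick on to +73 mm. It may roll about x, so y and z may point anywhere across it. Grip it across the handle, about x = -30 mm. Loose, about 60 g.
- tweezers: Steel tweezers, 133 mm long, 12 mm wide, 10 mm high at the back half and 6 mm at the front half, lying on the bench; stiff, they do not spring. Origin: middle of the length, on the underside; x runs from the joined back end (x = -66 mm) to the points (x = +66 mm), z up. Grip across the 12 mm width, about x = -30 mm. Loose, about 20 g.
- flush_cutter: Small flush cutter with red grips, 122 mm long, 44 mm over the grips, 10 mm high, lying flat; closed, its hinge does not move. Origin: middle of the length, on the underside; x runs from the grips (from x = -61 mm) to the cutting head (18 mm wide, x = +23 to +61 mm), z up. Grip low across both grips, 44 mm at their widest, about x = -30 mm. Loose, about 60 g.
- inlay_thick: Inlay with the pocket of the thick screwdriver. Black plastic, 178 x 65 x 16 mm, from x = -59 to +119 mm. Origin: underside, mid finger trough, 3 mm above the bench; x runs along the pocket to its tip end, away from the robot; z up. Pocket 31 mm wide from x = -53 to +48 mm, then 16 mm wide to +113 mm. Tool in place: its x = -30 mm point over this origin, x axes parallel.
- inlay_slim: Inlay with the pocket of the slim screwdriver: 22 mm wide from x = -48 to +52 mm, then a slot 12 mm wide to +108 mm. Else as inlay_thick. In all four the grey pocket floor is 4 mm thick (7 mm above the bench), the black top 16 mm (19 mm above the bench), the walls slope: pockets are 4 mm wider all round at the top than the floor sizes given.
- inlay_tweezers: Inlay with the pocket of the tweezers: 22 mm wide from x = -41 to +30 mm, then tapering to 14 mm at its end at +101 mm. Else as inlay_thick. In all four the trough for the fingers, x = -23 to +23 mm, is open right across the inlay's width, down to the pocket floor.
- inlay_cutter: Inlay with the pocket of the flush cutter: 54 mm wide from x = -36 to +18 mm, tapering to 28 mm at +54 mm and on to its end at +96 mm. Else as inlay_thick. The four inlays lie side by side, 66 mm apart, in any order, in a fixed steel tray 190 x 276 mm, rim 17 mm high: let go there by opening only some 15 mm wider than the tool, to spare its neighbours.

How it is judged:
By the outcome, as a careful person would: the job done as asked, in the order asked, and still so for the second after the job is handed in, with the robot touching nothing.
It also fails if it takes over 104 s, if anything falls off the work surface, if the arm or the gripper's body presses on something with over 40 N, if the wrist force passes 120 N, or if a joint passes its speed limit or range.

ROBOT

A 6-joint arm with a two-finger parallel gripper is mounted at the origin on a cart in front of the work surface, level with it; the furniture and walls round the work are solid. World frame = base frame: x ahead of the robot, y to its left, z up, the work surface at z = 0. Lengths are in mm, angles in degrees, forces in N, time in s.
With the tool pointing down it reaches from about 300 to 850 mm from the base axis. Payload 4.2 kg.
Tool frame: the origin (TCP) lies at the very end of the fingers, on their centre line; the grasp point (between the pads) lies 19 mm behind it; x points along the fingers, z is the direction in which the jaws open and shut, and the axes are right-handed (so a half turn about x gives the same grasp; the last joint's range is limited). The gripper opens to 91 mm and grips with 3 to 60 N. Pads are 32 mm wide; open, the fingers measure 118 mm over their backs; the gripper's body (76 mm by 178 mm) begins 60 mm behind the grasp point.
Start: joints at [-76.318, 18.312, 89.639, -0, 72.044, -1.146], TCP at [147.157, -555.867, 213.976] pointing down, gripper open.
Joint ranges: [-177.97, 177.97], [-48.28, 115.42], [12.27, 149.76], [-77.06, 257.06], [2.81, 150.46], [-146.56, 146.56]. Speed limits (degrees/s): [147.25, 147.25, 180, 180, 180, 180].

INTERFACE

Orientations are given as [roll, pitch, yaw] about the fixed x, y, z axes, in that order (R = Rz(yaw) Ry(pitch) Rx(roll)).
In Python, from workcell import state, grab_frame, camera_info, env, search_frame, place_of gives the robot as it stands.
- The arm moves only by the tool drive_tool, never from a script. Its argument "plan" is a list of rows, each a list of 7 numbers: the turn, a rotation vector about the world's x, y, z in degrees, then the shift along the world's x, y, z in mm, then the finger opening in mm, from 0 to 91.2. In form: [[wx, wy, wz, dx, dy, dz, jaw], ...]. A call has 1 to 10 rows; each row is the pose to reach, as a shift and turn from the pose measured when the call began; what a row does not reach only later rows make up. A row lasts 1/8 s, in which the tool goes at most 62.5 mm and 10.7 degrees, less where a joint would pass 70% of its speed; a pose out of reach is approached as far as the arm can. A call with a gripper value outside its range is refused whole. The fingers move at their own pace and stop on an object; "grip_force" is the grip in N (left out, the last holds). Time passes only in rows, so rows that repeat a pose let the fingers close. It gives the time, the measured TCP pose, the force and the opening at its end, in the units of the state.
- state(): the state, without advancing time (a new reading comes with each control period).
- grab_frame(name): name is "scene" or "top" or "wrist"; returns the picture (480x640x3 uint8, red, green, blue); there is no depth.
- camera_info(name): a dict with "intrinsics" (3x3 intrinsics, pixels), "origin" and "orientation" of the camera in the world; the wrist camera has in their place "hand_eye" (4x4, takes a point from camera to tool coordinates, whose origin is the TCP and whose axes are the tool frame's). Camera axes: x right, y down, z forward; pixel columns grow to the right and rows downward; lengths in mm; the calibration is good to about 2 mm. A picture is of the moment at which its call begins: read the wrist's pose just before it. camera_info takes no time and is no camera call.
- env.job_done(): hands the job in, once; it reports no verdict.
Trained networks look in the newest picture that a camera, given by its name, has taken for a name from the list of things; names that differ only in an ending like _2 or _b are one class to them, and where a whole thing is asked for, a point or a joint stands for the part that bears it (a point fixed in the world has none). Each returns a list of dicts, best first, with "p" (0 to 1); they miss things now and then, are a little off and sometimes report something else, mostly with a low value. They report only what shows in the picture. A call takes as long as a camera call.
- search_frame(camera, label): "rect" ([left, top, right, bottom] as shares, 0 to 1, of the picture: columns of its width, rows of its height, round what is visible of it).
- place_of(camera, label): "location" ([column, row] as shares, 0 to 1, of the picture: columns of its width, rows of its height: a listed point, or the origin of a listed thing).
The state is a dict: "time_s": time; "qpos": joint angles; "qvel": joint speeds; "effort": joint torques, N m; "ee_pos": TCP position; "ee_rot": TCP orientation; "force": force on the tool from outside, world axes, zero at the start; "torque": the same for the moment, N m; "gripper_width": finger opening in mm.
Only numpy, scipy, OpenCV 4.12 (cv2) and the standard library are available. Lean on these libraries where they do the work, as an engineer would, in place of code of your own. Each camera call takes 0.05 s, during which the arm holds its last target. There are 200 camera calls.

## Working session

There is one attempt and no reset: what is moved stays moved. The work goes in short steps, Python scripts to look and compute and a tool call to move; the robot and the scene stay as the last step left them, time stands still between calls to the robot, and variables do not carry over. Pictures are saved under pics/ and viewed, about 12 in all and at most 16, crops included, and the job is handed in when it is done.

Besides the shell and the picture viewer there is one more tool, called after "Call:" as name(argument=value, ...) on one line, values as JSON. drive_tool: Moves the arm, as the interface text tells. Its arguments: {"type":"object","properties":{"plan":{"type":"array"},"grip_force":{"type":"number"}},"required":["plan"]}

```bash
mkdir -p pics; ls; cat > h.py <<'E'
import numpy as np, cv2
from scipy.spatial.transform import Rotation as R
from workcell import state, grab_frame, camera_info, env, search_frame, place_of
def campose(name, st=None):
    c=camera_info(name); K=np.array(c["intrinsics"])
    if "hand_eye" in c:
        st=st or state(); T=np.eye(4); T[:3,:3]=R.from_euler('xyz',st["ee_rot"],degrees=True).as_matrix(); T[:3,3]=st["ee_pos"]
        T=T@np.array(c["hand_eye"]); return K,T[:3,:3],T[:3,3]
    o=np.array(c["orientation"]); 
    Rm=o if o.shape==(3,3) else R.from_euler('xyz',o,degrees=True).as_matrix()
    return K,Rm,np.array(c["origin"])
def px2w(P,uv,z):
    K,Rm,o=P; d=Rm@np.linalg.inv(K)@np.array([uv[0],uv[1],1.]); return o+d*(z-o[2])/d[2]
def w2px(P,p):
    K,Rm,o=P; c=K@(Rm.T@(np.array(p,float)-o)); return c[:2]/c[2]
E
python3 - <<'E'
from h import *
print(state()); 
for n in("scene","top","wrist"): print(n,camera_info(n))
im=grab_frame("top"); cv2.imwrite("pics/top0.png",im[...,::-1])
P=campose("top")
Z=dict(thick_screwdriver=0,slim_axis=6,tweezers=0,flush_cutter=0,inlay_thick=3,inlay_slim=3,inlay_tweezers=3,inlay_cutter=3)
for n,z in Z.items():
    for r in place_of("top",n)[:2]:
        uv=np.array(r["location"])*[640,480]; print(n,round(r["p"],2),uv.round(),px2w(P,uv,z).round())
    for r in search_frame("top",n)[:1]: print("   rect",round(r["p"],2),(np.array(r["rect"])*[640,480,640,480]).round())
E
```

```text
pics
{'time_s': 0.0, 'qpos': array([-7.63175862e+01,  1.83497217e+01,  8.97073058e+01, -5.42844836e-04,
        7.20419055e+01, -1.14635091e+00]), 'qvel': array([-0.06367116,  0.03781031,  0.04720798, -0.05540942, -0.02483601,
        0.03038177]), 'effort': array([ 1.93815773e-03, -4.12455583e+01, -2.31969827e+01,  7.29674217e-02,
        4.59095836e-02, -1.52419493e-04]), 'ee_pos': array([ 147.03444626, -555.36033262,  213.13341141]), 'ee_rot': array([179.15254428,  89.90106562, 103.98147675]), 'force': array([-0.78876448,  0.26447311,  0.57295662]), 'torque': array([-0.00694947, -0.02117716, -0.07468972]), 'gripper_width': 91.09397015470242}
scene {'intrinsics': array([[576.64097156,   0.        , 325.33448064],
       [  0.        , 576.64097156, 244.46432717],
       [  0.        ,   0.        ,   1.        ]]), 'origin': array([-110.48710904,  371.20050007,  957.31010387]), 'orientation': array([-139.74058608,    0.50378286, -125.41507123])}
top {'intrinsics': array([[516.88282302,   0.        , 321.53477503],
       [  0.        , 516.88282302, 242.5343664 ],
       [  0.     
[... 663 characters left out ...]
00000e+00,
         1.00000000e+00]])}
thick_screwdriver 0.67 [263. 299.] [441.  43.   0.]
   rect 0.87 [228. 266. 286. 339.]
slim_axis 0.78 [177. 289.] [453. 189.   6.]
   rect 0.79 [138. 281. 188. 313.]
tweezers 0.76 [268. 219.] [579.  39.   0.]
   rect 0.79 [248. 244. 255. 253.]
flush_cutter 0.65 [189. 217.] [579. 177.   0.]
   rect 0.57 [159. 187. 205. 249.]
inlay_thick 0.97 [423. 269.] [ 496. -227.    3.]
   rect 0.87 [399. 195. 445. 303.]
inlay_slim 0.89 [345. 272.] [489. -94.   3.]
   rect 0.91 [320. 199. 368. 305.]
inlay_tweezers 0.97 [378. 267.] [ 499. -151.    3.]
   rect 0.75 [354. 199. 404. 306.]
inlay_cutter 0.79 [458. 264.] [ 506. -288.    3.]
   rect 0.68 [321. 200. 370. 306.]
```

```bash
python3 - <<'E'
import cv2
im=cv2.imread("pics/top0.png"); c=im[160:370,120:520]; cv2.imwrite("pics/top0c.png",cv2.resize(c,(800,420),interpolation=cv2.INTER_CUBIC))
E
```

```text
(no output)
```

View pics/top0c.png

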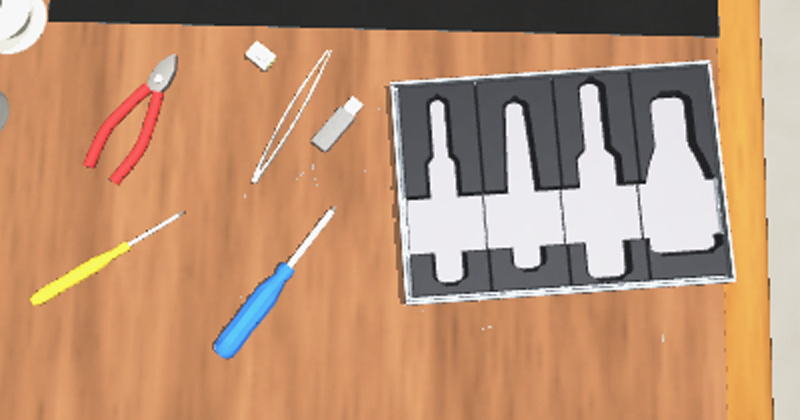

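```bash
python3 - <<'E'
from h import *
P=campose("top")
im=cv2.imread("pics/top0.png")
f=lambda c,z:px2w(P,(120+c[0]/2,160+c[1]/2),z)
for n,a,b,za,zb in [("thick",(222,352),(332,208),10,10),("slim",(33,300),(184,212),6,6),("twz",(254,182),(328,50),4,4),("cut",(102,174),(175,55),6,6)]:
    A,B=f(a,za),f(b,zb); d=B-A; print(n,A.round(),B.round(),"len",np.linalg.norm(d).round(1),"yaw",np.degrees(np.arctan2(d[1],d[0])).round(1),"mid",((A+B)/2).round())
cs=[f(c,17) for c in [(392,85),(711,62),(734,280),(405,302)]]
print("tray",np.round(cs))
for i in range(4): 
    d=cs[(i+1)%4]-cs[i]; print(np.linalg.norm(d).round(1),np.degrees(np.arctan2(d[1],d[0])).round(1))
E
```

```text
thick [378.  93.  10.] [500.   5.  10.] len 149.9 yaw -35.7 mid [439.  49.  10.]
slim [418. 254.   6.] [494. 131.   6.] len 144.6 yaw -58.0 mid [456. 193.   6.]
twz [521.  73.   4.] [639.  14.   4.] len 131.7 yaw -26.9 mid [580.  43.   4.]
cut [525. 203.   6.] [631. 146.   6.] len 119.9 yaw -28.2 mid [578. 175.   6.]
tray [[ 606.  -43.   17.]
 [ 632. -316.   17.]
 [ 446. -331.   17.]
 [ 422.  -58.   17.]]
274.5 -84.6
186.5 -175.5
274.1 95.0
184.3 4.6
```

```bash
python3 - <<'E'
from h import *
s=state(); M=R.from_euler('xyz',s["ee_rot"],degrees=True).as_matrix(); print(M.round(3))
im=grab_frame("scene"); cv2.imwrite("pics/s0.png",im[...,::-1])
E
```

```text
[[ 0.     0.967  0.256]
 [-0.     0.256 -0.967]
 [-1.     0.     0.   ]]
```

View pics/s0.png

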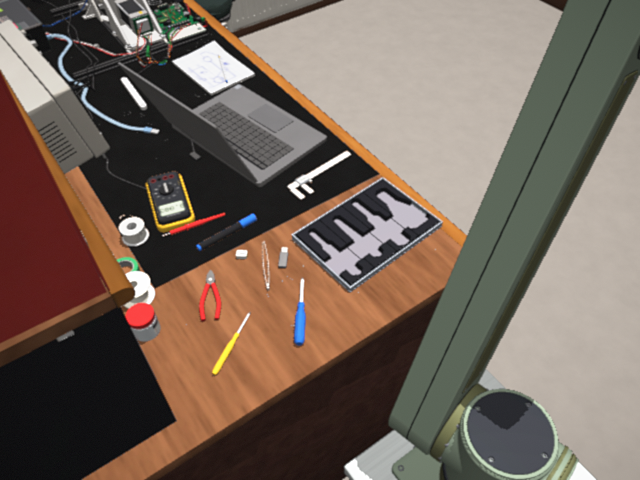

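Call:
drive_tool(plan=[[0,0,129,268,621,-20,60],[0,0,129,268,621,-20,60],[0,0,129,268,621,-20,60],[0,0,129,268,621,-20,60],[0,0,129,268,621,-20,60],[0,0,129,268,621,-20,60],[0,0,129,268,621,-20,60],[0,0,129,268,621,-20,60],[0,0,129,268,621,-20,60],[0,0,129,268,621,-20,60]])

```text
time_s: 2.15
ee_pos: [395.4, 19.8, 195.9]
ee_rot: [-40.3, 89.9, -7.7]
force: [0.6, -0.4, 0.2]
gripper_width: 60.0
```

Call:
drive_tool(plan=[[0,0,21.5,20,47,-16,60],[0,0,21.5,20,47,-16,60],[0,0,21.5,20,47,-16,60],[0,0,21.5,20,47,-16,60]])

```text
time_s: 2.65
ee_pos: [415.4, 66.4, 180.2]
ee_rot: [-42.4, 89.9, 11.6]
force: [0.6, 0.3, 0.2]
gripper_width: 60.1
```

```bash
cat >> h.py <<'E'
def look(tag,names=()):
    st=state(); im=grab_frame("wrist"); cv2.imwrite(f"pics/{tag}.png",im[...,::-1]); P=campose("wrist",st)
    print("tcp",np.round(st["ee_pos"],1),"jaw",jaw(st),"w",round(st["gripper_width"],1))
    for n,z in names:
        for r in place_of("wrist",n)[:1]:
            uv=np.array(r["location"])*[640,480]; print(n,round(r["p"],2),uv.round(),px2w(P,uv,z).round(1))
    np.save(f"pics/{tag}.npy",np.hstack([P[1],P[2][:,None]])); return im,P
def load(tag):
    T=np.load(f"pics/{tag}.npy"); return np.array(camera_info("wrist")["intrinsics"]),T[:,:3],T[:,3]
def jaw(st):
    M=R.from_euler('xyz',st["ee_rot"],degrees=True).as_matrix(); return np.degrees(np.arctan2(M[1,2],M[0,2])).round(1)
E
python3 - <<'E'
from h import *
look("w1",[("thick_screwdriver",0),("slim_axis",6),("tweezers",0),("flush_cutter",0)])
E
```

```text
tcp [415.4  66.4 180.2] jaw 53.9 w 60.1
thick_screwdriver 0.77 [317. 246.] [440.3  51.    0. ]
slim_axis 0.95 [465. 168.] [456.2 195.    6. ]
flush_cutter 0.95 [514. 285.] [580.3 178.4   0. ]
```

View pics/w1.png

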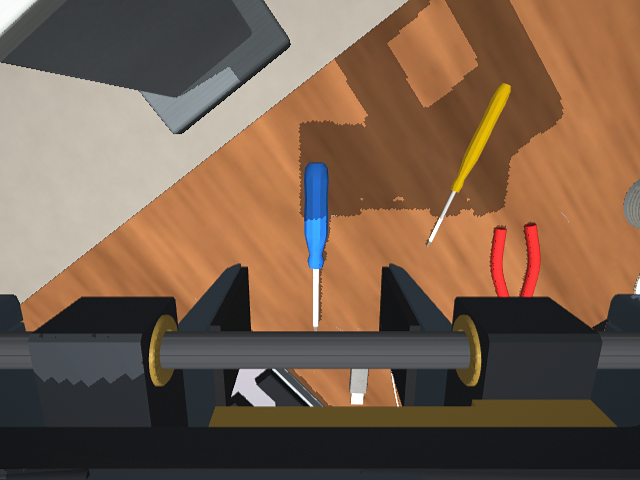

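```bash
python3 - <<'E'
from h import *
P=load("w1")
for n,a,b,z in [("thick",(316,163),(316,326),10),("slim",(505,86),(430,243),6),]:
    A,B=px2w(P,a,z),px2w(P,b,z); d=(B-A); L=np.linalg.norm(d); print(n,A.round(),B.round(),L.round(1),np.degrees(np.arctan2(d[1],d[0])).round(1),"grip",((A+B)/2-30*d/L).round(1))
E
```

```text
thick [378.  95.  10.] [501.   6.  10.] 151.4 -36.0 grip [415.2  68.1  10. ]
slim [419. 254.   6.] [496. 136.   6.] 141.4 -56.9 grip [441.  220.3   6. ]
```

Call:
drive_tool(plan=[[0,0,0,0,1.5,-60,50],[0,0,0,0,1.5,-120,50],[0,0,0,0,1.5,-165,50],[0,0,0,0,1.5,-176,50],[0,0,0,0,1.5,-176,50],[0,0,0,0,1.5,-176,10],[0,0,0,0,1.5,-176,10],[0,0,0,0,1.5,-176,10],[0,0,0,0,1.5,-176,10]], grip_force=20)

```text
time_s: 4.03
ee_pos: [415.9, 67.9, 4.8]
ee_rot: [-43.6, 89.8, 10.4]
force: [-0.4, -0.4, 6.0]
gripper_width: 19.3
```

Call:
drive_tool(plan=[[0,0,0,0,0,60,10],[0,0,10,0,0,120,10],[0,0,20,20,-60,150,10],[0,0,30,40,-120,150,10],[0,0,41,60,-180,150,10],[0,0,41,80,-240,150,10],[0,0,41,84,-292,150,10],[0,0,41,84,-292,150,10],[0,0,41,84,-292,150,10]])

```text
time_s: 5.15
ee_pos: [499.5, -224.5, 154.3]
ee_rot: [-22.1, 89.8, 72.9]
force: [-0.7, 0.4, -1.1]
gripper_width: 20.2
```

```bash
python3 - <<'E'
from h import *
look("w2",[("inlay_thick",3),("inlay_slim",3),("inlay_tweezers",3),("inlay_cutter",3)])
E
```

```text
tcp [ 499.5 -224.5  154.3] jaw 94.9 w 20.2
inlay_slim 0.93 [478. 228.] [492.5 -88.8   3. ]
inlay_tweezers 0.79 [397. 222.] [ 492.8 -156.4    3. ]
inlay_cutter 0.64 [237. 225.] [ 506.7 -288.1    3. ]
```

View pics/w2.png

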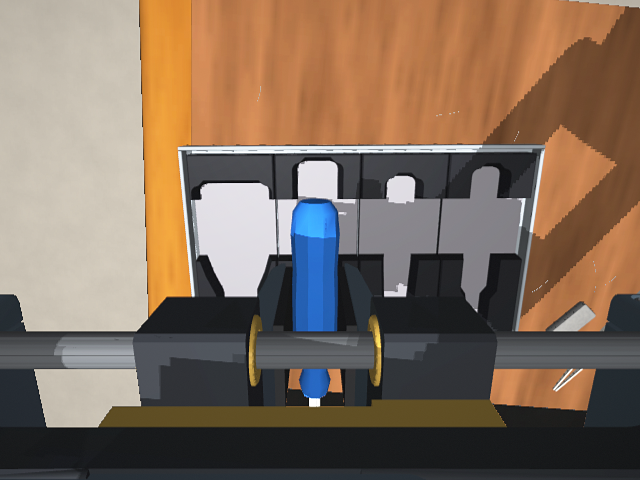

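```bash
cat > tray.py <<'E'
from h import *
P=load("w2")
g=lambda u,z:px2w(P,u,z)
a,b=g((180,148),17),g((543,148),17); d=a-b
print("rim",a.round(1),b.round(1),np.linalg.norm(d).round(1),"yaw",(np.degrees(np.arctan2(d[1],d[0]))+90).round(2))
for u in (274,361,449): print("bound",g((u,157),19).round(1))
c=(a+b)/2; yaw=np.arctan2(d[1],d[0])+np.pi/2; ex=np.array([np.cos(yaw),np.sin(yaw)]); ey=np.array([-ex[1],ex[0]])
o=c[:2]+ex*65   # tray 190 long: rim outer edge at -65 of inlay origin
for n,k in zip(("slim","tweezers","thick","cutter"),(99,33,-33,-99)): print(n,(o+ey*k).round(1))
# direct pocket centres (floor)
for n,l,r,row in (("thick",298,338,180),("tweez",389,414,190),("slim",471,499,185),("cutter",199,270,195)):
    print(n,"pocket mid at row",g(((l+r)/2,row),12).round(1), "width",np.linalg.norm(g((l,row),12)-g((r,row),12)).round(1))
for u in (320,400,490): print("trough near edge z19/7",g((u,199),19).round(1),g((u,199),7).round(1))
E
python3 tray.py
```

```text
rim [ 447.3 -330.    17. ] [424. -58.  17.] 273.0 yaw 4.9
bound [ 447.7 -259.2   19. ]
bound [ 442.1 -194.1   19. ]
bound [ 436.5 -128.1   19. ]
slim [491.9 -89.8]
tweezers [ 497.6 -155.5]
thick [ 503.2 -221.3]
cutter [ 508.8 -287.1]
thick pocket mid at row [ 462.9 -224.6   12. ] width 31.2
tweez pocket mid at row [ 465.2 -158.5   12. ] width 19.7
slim pocket mid at row [455.7 -93.8  12. ] width 22.0
cutter pocket mid at row [ 480.3 -289.    12. ] width 55.9
trough near edge z19/7 [ 476.5 -221.9   19. ] [ 478.6 -221.5    7. ]
trough near edge z19/7 [ 471.3 -160.3   19. ] [ 473.1 -157.5    7. ]
trough near edge z19/7 [465.3 -90.8  19. ] [467.  -85.3   7. ]
```

Call:
drive_tool(plan=[[0,0,0,1.5,3,-50,10],[0,0,0,1.5,3,-100,10],[0,0,0,1.5,3,-120,10],[0,0,0,1.5,3,-132,10],[0,0,0,1.5,3,-141,10],[0,0,0,1.5,3,-141.5,10],[0,0,0,1.5,3,-141.5,10]])

```text
time_s: 6.28
ee_pos: [501.7, -219.7, 14.2]
ee_rot: [-56.3, 89.7, 38.8]
force: [0.1, 0.6, 0.9]
gripper_width: 20.0
```

Call:
drive_tool(plan=[[0,0,0,0,-1.5,-1,10],[0,0,0,0,-1.5,-2,10],[0,0,0,0,-1.5,-2,36],[0,0,0,0,-1.5,-2,36],[0,0,0,0,-1.5,-2,36],[0,0,0,0,-1.5,30,36],[0,0,0,0,-1.5,90,36],[0,0,0,-10,60,140,36],[0,0,0,-10,60,140,36]])

```text
time_s: 7.4
ee_pos: [492.4, -158.5, 157.0]
ee_rot: [-83.3, 89.5, 11.9]
force: [0.6, 0.1, -1.1]
gripper_width: 35.9
```

```bash
python3 - <<'E'
from h import *
look("w3",[("thick_screwdriver",7)])
grab_frame("top"); P=campose("top")
im=grab_frame("top"); cv2.imwrite("pics/t3.png",cv2.resize(im[150:390,120:440,::-1],(800,600)))
E
```

```text
tcp [ 492.4 -158.5  157. ] jaw 95.2 w 35.9
thick_screwdriver 0.97 [240. 263.] [ 533.2 -218.     7. ]
```

View pics/w3.png

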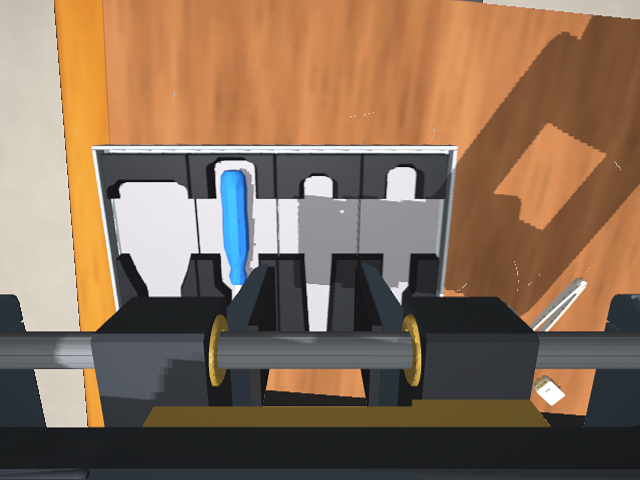

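Call:
drive_tool(plan=[[0,0,-10,-10,60,0,36],[0,0,-20,-20,120,0,36],[0,0,-30,-25,180,0,36],[0,0,-40,-30,240,0,36],[0,0,-50,-40,300,0,36],[0,0,-60,-51,360,0,36],[0,0,-62.5,-51,378,0,36],[0,0,-62.5,-51,378,0,36],[0,0,-62.5,-51,378,0,36]])

```text
time_s: 8.72
ee_pos: [440.2, 217.0, 151.9]
ee_rot: [-102.8, 89.8, -70.1]
force: [-0.1, 0.3, -0.4]
gripper_width: 36.2
```

```bash
python3 - <<'E'
from h import *
look("w4",[("slim_axis",6),("flush_cutter",0),("tweezers",0)])
E
```

```text
tcp [440.2 217.  151.9] jaw 32.7 w 36.2
slim_axis 0.98 [317. 257.] [456.7 193.8   6. ]
```

View pics/w4.png

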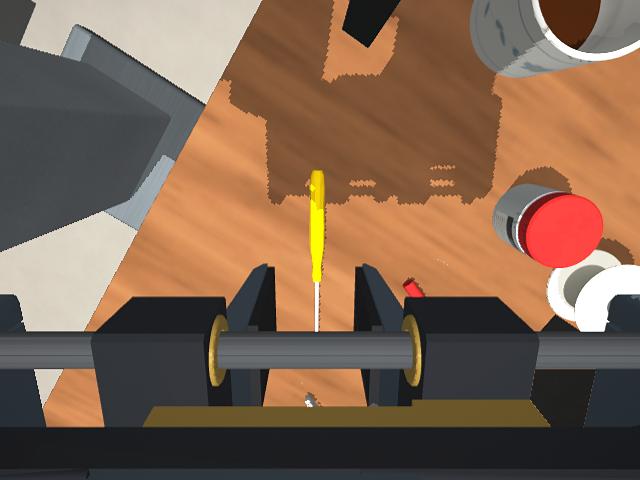

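Call:
drive_tool(plan=[[0,0,0,0.5,2,-60,36],[0,0,0,0.5,2,-115,36],[0,0,0,0.5,2,-140,36],[0,0,0,0.5,2,-149,36],[0,0,0,0.5,2,-149.5,36],[0,0,0,0.5,2,-149.5,3],[0,0,0,0.5,2,-149.5,3],[0,0,0,0.5,2,-149.5,3],[0,0,0,0.5,2,-149.5,3]])

```text
time_s: 10.05
ee_pos: [441.6, 218.9, 4.2]
ee_rot: [-41.3, 89.8, -8.8]
force: [-0.1, -0.8, 5.8]
gripper_width: 11.8
```

Call:
drive_tool(plan=[[0,0,0,0,0,60,3],[0,0,10,0,-10,110,3],[0,0,20,10,-70,120,3],[0,0,30,20,-130,120,3],[0,0,40,30,-190,120,3],[0,0,50,40,-250,120,3],[0,0,60,48,-300,120,3],[0,0,62.5,48.5,-309.5,120,3],[0,0,62.5,48.5,-309.5,100,3],[0,0,62.5,48.5,-309.5,100,3]])

```text
time_s: 11.3
ee_pos: [488.6, -90.6, 102.9]
ee_rot: [14.1, 89.7, 109.1]
force: [0.0, 0.6, -0.8]
gripper_width: 11.7
```

```bash
python3 - <<'E'
from h import *
im,P=look("w5",[("inlay_slim",3),("slim_axis",106)])
E
```

```text
tcp [488.6 -90.6 102.9] jaw 95.0 w 11.7
inlay_slim 0.76 [315. 245.] [492.4 -89.9   3. ]
slim_axis 0.85 [314. 356.] [517.  -88.4 106. ]
```

View pics/w5.png

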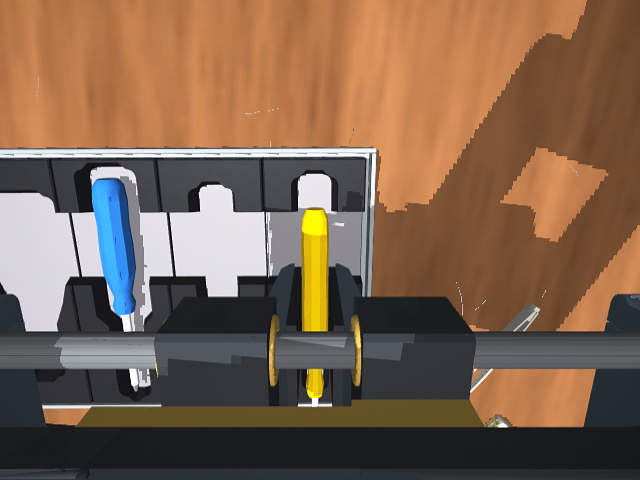

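Call:
drive_tool(plan=[[0,0,0,1.5,0,-45,3],[0,0,0,1.5,0,-75,3],[0,0,0,1.5,0,-88,3],[0,0,0,1.5,0,-92,3],[0,0,0,1.5,0,-92.5,3],[0,0,0,1.5,0,-92.5,3]])

```text
time_s: 12.2
ee_pos: [492.6, -90.3, 13.1]
ee_rot: [-65.4, 89.7, 29.7]
force: [-0.6, 0.2, -0.3]
gripper_width: 11.9
```

Call:
drive_tool(plan=[[0,0,0,-2,0,-1,3],[0,0,0,-2,0,-2,3],[0,0,0,-2,0,-2,27],[0,0,0,-2,0,-2,27],[0,0,0,-2,0,20,27],[0,0,0,-2,0,80,27],[0,0,-10,40,40,130,27],[0,0,-20,80,80,170,27],[0,0,-32,110,123,170,27],[0,0,-32,110,123,170,27]])

```text
time_s: 13.45
ee_pos: [605.0, 35.6, 183.9]
ee_rot: [-59.3, 89.5, 4.0]
force: [-1.0, 0.2, 0.1]
gripper_width: 27.3
```

```bash
python3 - <<'E'
from h import *
look("w6",[("tweezers",0),("slim_axis",13),("thick_screwdriver",7),("flush_cutter",0)])
E
```

```text
tcp [605.   35.6 183.9] jaw 63.3 w 27.3
tweezers 0.57 [309. 186.] [580.9  42.8   0. ]
slim_axis 0.82 [141. 192.] [519.  -87.2  13. ]
thick_screwdriver 0.97 [ 31. 269.] [ 533.6 -219.6    7. ]
flush_cutter 0.81 [452. 113.] [580.6 178.3   0. ]
```

View pics/w6.png

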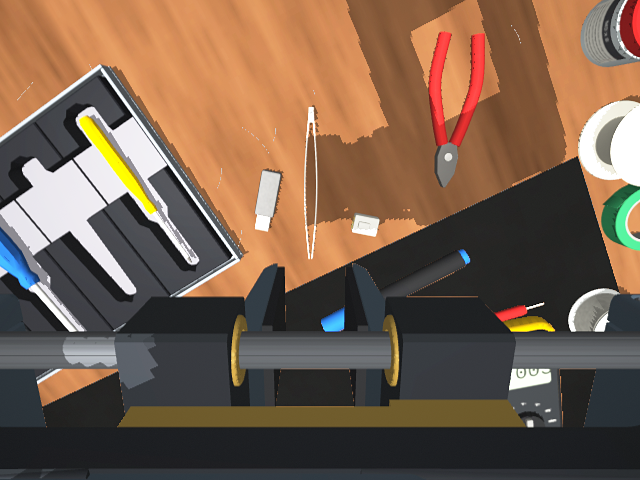

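```bash
python3 - <<'E'
from h import *
P=load("w6")
for n,a,b,z in [("tw",(311,107),(310,258),4),("cut",(462,35),(446,186),6)]:
    A,B=px2w(P,a,z),px2w(P,b,z); d=(B-A); L=np.linalg.norm(d); print(n,A.round(),B.round(),L.round(1),np.degrees(np.arctan2(d[1],d[0])).round(1),"grip",((A+B)/2-30*d/L).round(1))
for r in (80,100,120): print("cut width",r)
E
```

```text
tw [523.  74.   4.] [640.  14.   4.] 132.4 -27.3 grip [554.9  57.8   4. ]
cut [528. 205.   6.] [634. 150.   6.] 119.6 -27.6 grip [554.7 191.5   6. ]
cut width 80
cut width 100
cut width 120
```

Call:
drive_tool(plan=[[0,0,-0.5,-30,14,-40,24],[0,0,-0.5,-50,22,-80,24],[0,0,-0.5,-50,22,-80,24],[0,0,-0.5,-50,22,-130,24],[0,0,-0.5,-50,22,-165,24],[0,0,-0.5,-50,22,-181,24],[0,0,-0.5,-50,22,-181,24]], grip_force=12)

```text
time_s: 14.58
ee_pos: [553.2, 53.0, 2.2]
ee_rot: [-69.7, 89.7, -7.2]
force: [1.0, 0.6, -0.4]
gripper_width: 24.3
```

Call:
drive_tool(plan=[[0,0,0,1.5,4.5,1,24],[0,0,0,1.5,4.5,1,24],[0,0,0,1.5,4.5,1,3],[0,0,0,1.5,4.5,1,3],[0,0,0,1.5,4.5,1,3],[0,0,0,1.5,4.5,1,3]])

```text
time_s: 15.32
ee_pos: [554.8, 57.6, 3.5]
ee_rot: [-68.8, 89.6, -6.2]
force: [-0.5, 0.1, 4.0]
gripper_width: 9.6
```

Call:
drive_tool(plan=[[0,0,0,0,0,50,3],[0,0,10,-10,-20,100,3],[0,0,20,-20,-80,105,3],[0,0,30,-40,-140,105,3],[0,0,32.4,-60,-195,100,3],[0,0,32.4,-60,-213.5,100,3],[0,0,32.4,-60,-213.5,100,3]])

```text
time_s: 16.2
ee_pos: [494.3, -157.3, 103.1]
ee_rot: [-65.5, 89.7, 29.3]
force: [0.6, -0.2, -1.0]
gripper_width: 9.8
```

```bash
python3 - <<'E'
from h import *
im,P=look("w7",[("inlay_tweezers",3),("tweezers",101)])
E
```

```text
tcp [ 494.3 -157.3  103.1] jaw 94.8 w 9.8
inlay_tweezers 0.96 [316. 239.] [ 494.  -156.6    3. ]
```

View pics/w7.png

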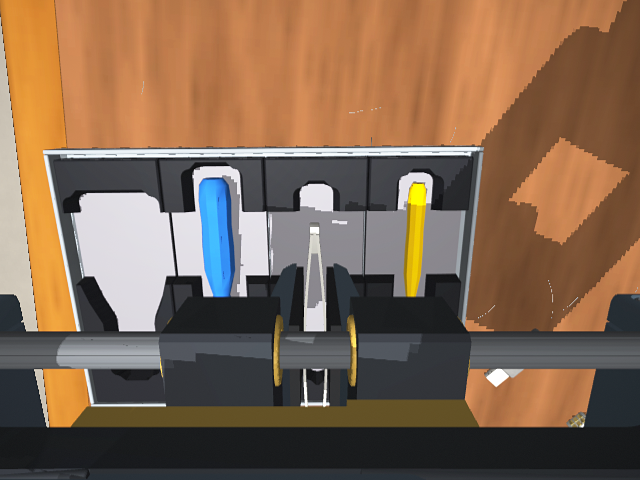

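Call:
drive_tool(plan=[[0,0,0,0,1,-45,3],[0,0,0,0,1,-75,3],[0,0,0,0,1,-88,3],[0,0,0,0,1,-91,3],[0,0,0,0,1,-91.5,3],[0,0,0,0,1,-91.5,3]])

```text
time_s: 17.1
ee_pos: [495.6, -154.3, 12.7]
ee_rot: [-74.9, 89.6, 20.1]
force: [0.1, 1.3, -0.4]
gripper_width: 9.8
```

Call:
drive_tool(plan=[[0,0,0,0,-1.5,-1,3],[0,0,0,0,-1.5,-2,3],[0,0,0,0,-1.5,-2,25],[0,0,0,0,-1.5,-2,25],[0,0,0,0,-1.5,20,25],[0,0,0,0,-1.5,80,25],[0,0,-10,10,30,140,25],[0,0,-20,30,90,140,50],[0,0,-32,40,150,140,75],[0,0,-32,50,210,140,75]])

```text
time_s: 18.35
ee_pos: [544.1, 45.9, 153.1]
ee_rot: [-74.0, 89.5, -11.1]
force: [0.9, 1.1, 0.1]
gripper_width: 52.0
```

Call:
drive_tool(plan=[[0,0,0,10,65,0,75],[0,0,0,20,130,0,75],[0,0,0,20,137,0,75],[0,0,0,20,137,0,75]])

```text
time_s: 18.85
ee_pos: [563.7, 183.2, 152.7]
ee_rot: [-81.1, 89.5, -18.2]
force: [-0.6, -0.9, 0.4]
gripper_width: 74.9
```

```bash
python3 - <<'E'
from h import *
look("w8",[("flush_cutter",0)])
E
```

```text
tcp [563.7 183.2 152.7] jaw 62.9 w 74.9
flush_cutter 0.77 [316. 240.] [579.2 176.7   0. ]
```

View pics/w8.png

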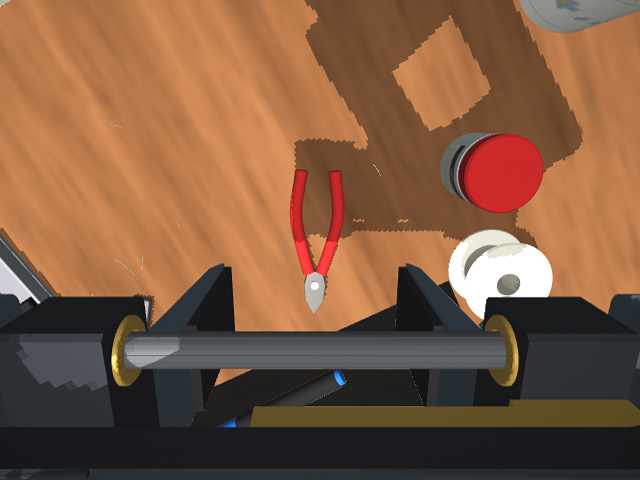

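```bash
python3 - <<'E'
from h import *
P=load("w8");Q=load("w4")
def ray(P,u):
    d=P[1]@np.linalg.inv(P[0])@np.array([*u,1.]); return P[2],d/np.linalg.norm(d)
(o1,d1),(o2,d2)=ray(P,(503,173)),ray(Q,(564,230))
t=np.linalg.lstsq(np.c_[d1,-d2],o2-o1,rcond=None)[0]; print("cap",(o1+t[0]*d1).round(),(o2+t[1]*d2).round())
for n,a,b,z in [("cut",(318,172),(315,312),6),("wid",(291,210),(344,210),6)]:
    A,B=px2w(P,a,z),px2w(P,b,z); d=(B-A); L=np.linalg.norm(d); print(n,A.round(),B.round(),L.round(1),np.degrees(np.arctan2(d[1],d[0])).round(1),((A+B)/2).round(1),"grip",((A+B)/2-30*d/L).round(1))
E
```

```text
cap [579. 315.  56.] [580. 316.  56.]
cut [528. 204.   6.] [635. 147.   6.] 120.9 -28.2 [581.6 175.7   6. ] grip [555.2 189.9   6. ]
wid [546. 171.   6.] [565. 209.   6.] 42.8 62.9 [555.3 190.1   6. ] grip [541.6 163.4   6. ]
```

Call:
drive_tool(plan=[[0,0,-1,-8.5,7,-50,70],[0,0,-1,-8.5,7,-100,70],[0,0,-1,-8.5,7,-125,70],[0,0,-1,-8.5,7,-135,70],[0,0,-1,-8.5,7,-135,70]])

```text
time_s: 19.58
ee_pos: [555.5, 187.4, 18.1]
ee_rot: [-83.7, 89.5, -22.0]
force: [-0.3, -0.5, 0.2]
gripper_width: 69.9
```

Call:
drive_tool(plan=[[0,0,0,0,2.5,-10,70],[0,0,0,0,2.5,-16,70],[0,0,0,0,2.5,-16,70],[0,0,0,0,2.5,-16,30],[0,0,0,0,2.5,-16,30],[0,0,0,0,2.5,-16,30],[0,0,0,0,2.5,-16,30]], grip_force=20)

```text
time_s: 20.45
ee_pos: [555.6, 189.9, 2.3]
ee_rot: [-82.3, 89.5, -20.6]
force: [0.0, -0.7, 1.0]
gripper_width: 42.1
```

Call:
drive_tool(plan=[[0,0,0,0,0,40,30],[0,0,0,0,0,90,30],[0,0,8,0,-60,110,30],[0,0,16,0,-120,110,30],[0,0,24,0,-180,110,30],[0,0,33,0,-240,110,30],[0,0,33,10,-300,110,30],[0,0,33,30,-360,110,30],[0,0,33,45,-420,110,30],[0,0,33,50,-470,110,30]])

```text
time_s: 21.7
ee_pos: [605.9, -282.5, 111.9]
ee_rot: [-83.1, 89.5, 11.5]
force: [0.4, 0.9, -1.6]
gripper_width: 42.0
```

Call:
drive_tool(plan=[[0,0,0,1,-8,-10,30],[0,0,0,1,-8,-10,30],[0,0,0,1,-8,-10,30]])

```text
time_s: 22.08
ee_pos: [606.7, -288.9, 101.7]
ee_rot: [-74.8, 89.5, 19.9]
force: [-0.1, 0.9, -0.2]
gripper_width: 42.0
```

```bash
python3 - <<'E'
from h import *
im,P=look("w9",[("inlay_cutter",3),("flush_cutter",100),("tweezers",7),("thick_screwdriver",7),("slim_axis",13)])
E
```

```text
tcp [ 606.7 -288.9  101.7] jaw 94.7 w 42.0
inlay_cutter 0.91 [329.  89.] [ 507.2 -287.8    3. ]
tweezers 0.57 [532. 139.] [ 527.  -154.6    7. ]
thick_screwdriver 0.67 [434. 141.] [ 533.7 -217.4    7. ]
```

View pics/w9.png

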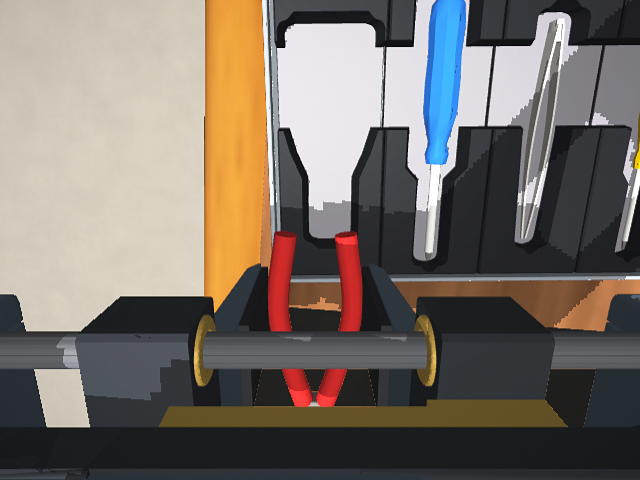

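Call:
drive_tool(plan=[[0,0,0,-50,1,0,30],[0,0,0,-100,1,0,30],[0,0,0,-100,1,-40,30],[0,0,0,-100,1,-70,30],[0,0,0,-100,1,-75,30],[0,0,0,-100,1,-75,30]])

```text
time_s: 23.12
ee_pos: [507.7, -288.9, 27.9]
ee_rot: [-88.4, 89.4, 6.3]
force: [-0.2, 0.0, 0.2]
gripper_width: 42.0
```

```bash
python3 - <<'E'
from h import *
im,P=look("w10",[("inlay_cutter",3),("flush_cutter",25)])
E
```

```text
tcp [ 507.7 -288.9   27.9] jaw 94.7 w 42.0
inlay_cutter 0.59 [316. 281.] [ 508.9 -288.1    3. ]
```

View pics/w10.png

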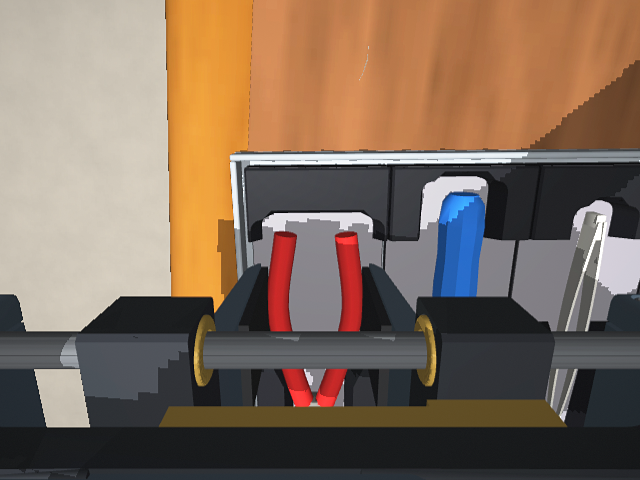

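Call:
drive_tool(plan=[[0,0,0,0,1.5,-6,30],[0,0,0,0,1.5,-12,30],[0,0,0,0,1.5,-17.5,30],[0,0,0,0,1.5,-17.5,30]])

```text
time_s: 23.78
ee_pos: [507.7, -287.5, 10.5]
ee_rot: [-89.9, 89.4, 4.8]
force: [-0.3, -0.1, -1.7]
gripper_width: 41.7
```

Call:
drive_tool(plan=[[0,0,0,0,0,-1,30],[0,0,0,0,0,-1,46],[0,0,0,0,0,-1,46],[0,0,0,0,0,-1,46],[0,0,0,0,0,5,46],[0,0,0,0,0,15,46]])

```text
time_s: 24.52
ee_pos: [507.6, -287.5, 25.9]
ee_rot: [-88.7, 89.4, 6.0]
force: [0.1, 0.8, 0.6]
gripper_width: 46.0
```

Call:
drive_tool(plan=[[0,0,0,0,0,10,56],[0,0,0,0,0,50,56],[0,0,0,0,0,110,56],[0,0,0,60,20,150,56],[0,0,0,120,60,170,56],[0,0,0,140,100,170,56],[0,0,0,140,100,170,56]])

```text
time_s: 25.4
ee_pos: [650.1, -184.0, 197.1]
ee_rot: [-88.4, 89.3, 6.6]
force: [-0.6, -0.5, -0.1]
gripper_width: 55.8
```

```bash
python3 - <<'E'
from h import *
im,P=look("w11",[("flush_cutter",7),("tweezers",7),("thick_screwdriver",7),("slim_axis",13)])
E
```

```text
tcp [ 650.1 -184.   197.1] jaw 95.0 w 55.8
flush_cutter 0.65 [205.  66.] [ 535.4 -285.4    7. ]
tweezers 0.85 [363.  71.] [ 527.9 -154.1    7. ]
thick_screwdriver 0.61 [287.  70.] [ 532.4 -217.5    7. ]
slim_axis 0.84 [448.  65.] [518.1 -86.5  13. ]
```

View pics/w11.png

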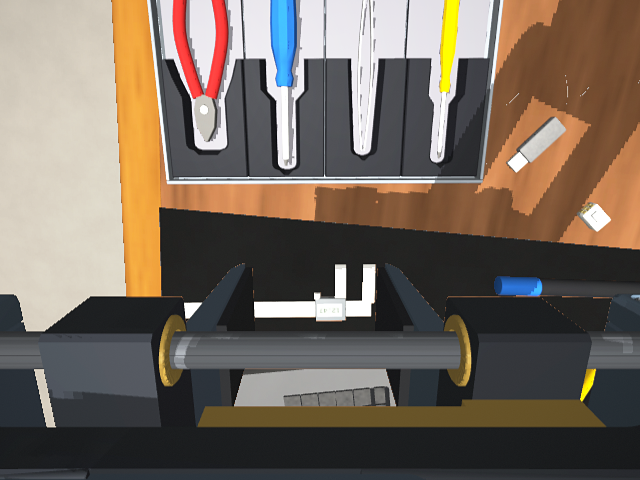

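```bash
python3 - <<'E'
import cv2
im=cv2.imread("pics/w11.png"); cv2.imwrite("pics/w11c.png",cv2.resize(im[0:190,150:510],(800,422),interpolation=cv2.INTER_CUBIC))
im=cv2.imread("pics/w11.png")
E
```

```text
(no output)
```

View pics/w11c.png

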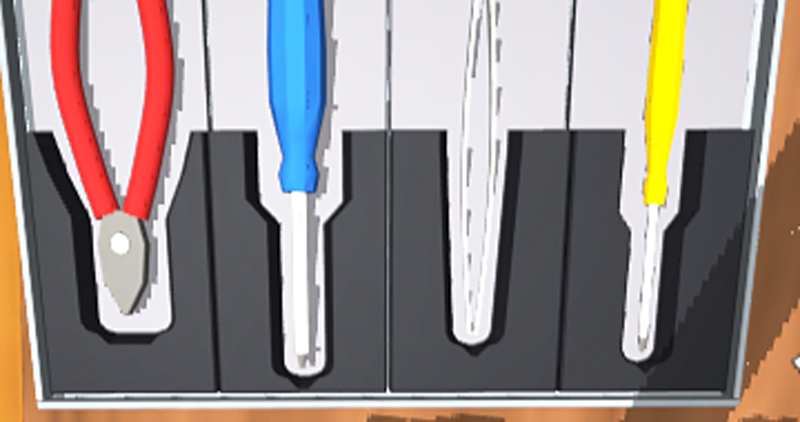

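Call:
drive_tool(plan=[[0,0,0,-40,60,60,56],[0,0,0,-60,120,60,56],[0,0,0,-80,180,60,56],[0,0,0,-80,240,60,56],[0,0,0,-80,300,60,56],[0,0,0,-80,300,60,56]])

```text
time_s: 26.4
ee_pos: [565.7, 113.0, 256.1]
ee_rot: [-87.3, 89.5, 7.4]
force: [-0.5, 0.2, -0.1]
gripper_width: 55.9
```

```bash
python3 - <<'E'
from h import *
im=grab_frame("top"); c=im[185:325,310:490,::-1]; cv2.imwrite("pics/t12.png",cv2.resize(c,(771,600),interpolation=cv2.INTER_CUBIC))
E
```

```text
(no output)
```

View pics/t12.png

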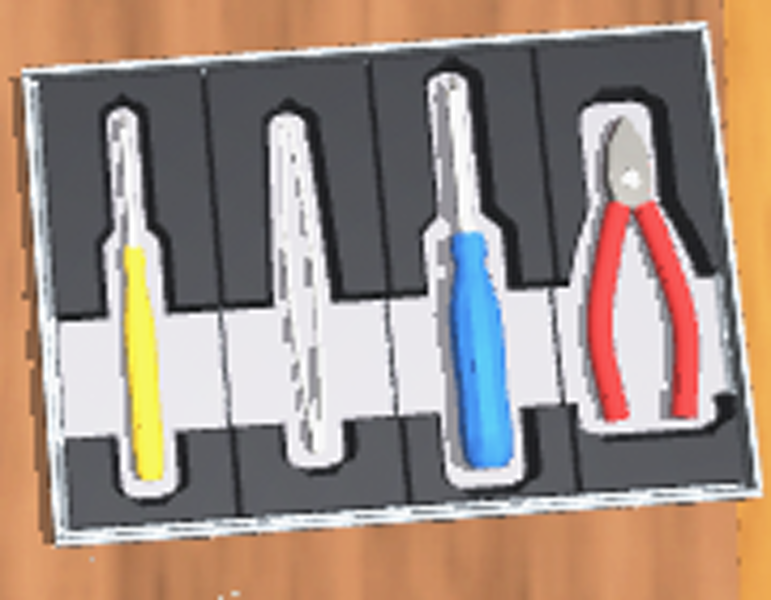

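All four tools lie inside the floor outlines of their pockets: slim, tweezers, thick, cutter from left to right. Floor shows around each one, and the handles point towards the robot.

```bash
python3 -c "
from h import *
print(env.job_done())"
```

```text
the job is handed in; nothing more can be done
None
```

All four tools are back in the tray, each in its own pocket with the handle towards the robot, and the job is handed in after about 26.5 s of robot time.

- **Position:** In the last close-up and top pictures every tool lies within its pocket floor, with floor showing around it. The networks put each tool's origin within about 3 mm of where it should be.
- **Depth:** I did not measure height directly. "Fully down" rests on the release heights, about 1 mm or less above the pocket floor, and on the pictures.
- **Forces:** The largest force I read after any move was 6 N, while gripping.
- **Slip:** On the way to the tray with the flush cutter I went 100 mm too far in x because of a sign error. I corrected it in the air and touched nothing.
- **Cutter release:** I opened the gripper only about 4 mm there, to keep the finger clear of the tray rim.

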